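# Fit the slot nozzle onto the bench fume-extraction port until its button clicks

### The arm

A 7-joint arm with a two-finger parallel gripper is mounted at the origin on the work surface. World frame = base frame: x ahead of the robot, y to its left, z up, the work surface at z = 0. Lengths are in m, angles in rad, forces in N, time in s.
With the tool pointing down it reaches from about 0.425 to 0.875 m from the base axis. Payload 8.4 kg.
Tool frame: the origin (TCP) lies on the centre line of the jaws, within the pads' length; the fingertips stand 17 mm ahead of it and the grasp point (between the pads) lies 2 mm behind it; z points along the fingers, y is the line along which they close (so a half turn about z gives the same grasp; the last joint's range is limited). The gripper opens to 87 mm and grips with 3 to 60 N. Pads are 19 mm wide; open, the fingers measure 117 mm over their backs; the gripper's body (75 mm by 190 mm) begins 51 mm behind the grasp point.
Start: joints at [1.171, 0.333, 0.04, 1.465, -0.013, 1.343, -0.059], TCP at [0.193, -0.621, 0.24] pointing down, gripper open.
Joint ranges: [-2.58, 2.58], [-0.38, 2.09], [-1.3, 1.39], [0.25, 2.4], [-1.5, 4.64], [0.08, 2.09], [-2.65, 2.65]. Speed limits (rad/s): [2.22, 2.22, 2.79, 2.79, 3.14, 3.14, 3.14].

### API

Orientations are given as a unit quaternion [x, y, z, w].
In Python, from bench import state, read_camera, camera_model, sign_off gives the robot as it stands.
- The arm moves only by the tool carry_out, never from a script. Its argument "increments" is a list that holds one entry, the list of rows, each a list of 5 numbers: the finger opening in mm, from 0 to 87, then the shift along the world's x, y, z in mm, then the turn about the world's z in degrees. In form: [[[grip, tx, ty, tz, spin], ...]]. A call has 1 to 12 rows; each row shifts and turns the commanded pose from where the row before left it; what a row does not reach is not made up. A row lasts 1/8 s, in which the tool goes at most 62.5 mm and 10.7 degrees, less where a joint would pass 70% of its speed; a pose out of reach is approached as far as the arm can. A call with a gripper value outside its range is refused whole. The fingers move at their own pace and stop on an object; the grip force is fixed at half the most. Time passes only in rows, so rows that do not move let the fingers close. It gives the time, the measured TCP pose, the force, the opening and the grip force at its end, in the units of the state.
- state(): the state, without advancing time (a new reading comes with each control period).
- read_camera(name): name is "side" or "top" or "wrist"; returns the picture (400x640x3 uint8, red, green, blue); there is no depth.
- camera_model(name): a dict with "fx", "fy", "cx", "cy" (pixels), "view" (4x4, takes a point from world to camera coordinates); the wrist camera has in their place "mount" (4x4, takes a point from camera to tool coordinates, whose origin is the TCP and whose axes are the flange's). Camera axes: x right, y up, looking along -z (the intrinsics and any distortion apply to the point x, -y, -z); pixel columns grow to the right and rows downward; lengths in m; the calibration is good to about 2 mm. A picture is of the moment at which its call begins: read the wrist's pose just before it. camera_model takes no time and is no camera call.
- sign_off(): hands the job in; it is judged then, once.
The state is a dict: "clock": time; "joint_pos": joint angles; "joint_velocities": joint speeds; "effort": joint torques, N m; "position": TCP position; "tool_rot": TCP orientation; "contact_force": force on the tool from outside, world axes, zero at the start; "moment": the same for the moment, N m; "opening": finger opening in m; "gripper_force": force on a finger pad.
Only numpy, scipy, OpenCV 4.12 (cv2) and the standard library are available. Lean on these libraries where they do the work, as an engineer would, in place of code of your own. Each camera call takes 0.05 s, during which the arm holds its last target. There are 200 camera calls.

### The job

Fit the flat slot nozzle onto the fume-extraction port on the bench: push it down over the port's stub as far as it goes, then feel for the spring button by turning it until the button pops out through the hole in the nozzle, stop turning as soon as it has clicked, and let go of it there. Do it gently, without ramming the port or straining the button, and leave everything else on the bench undisturbed.

Things in the scene. Friction and masses are not known exactly. Their poses are not given: they have to be found in the camera images.
- nozzle_mid (a point): The slot nozzle: aluminium tube, 165 mm tall, 140 g, standing upright on its round mouth. Lower 70 mm: round, outside diameter 38 mm, bore 33.5; mouth flared to 46.5 outside, 42 inside, over the lowest 7 mm. This point is on the axis half-way up, 82.5 mm above the mouth. Axes: z up the tube, x out through the button hole, y along the flat top's width.
- nozzle_grip (a point): Where to grip the slot nozzle, on its axis 138 mm above the mouth: its top 60 mm (105 to 165 mm above the mouth) is a flat slot mouth with plane parallel faces, 24 mm thick along x and 64 mm wide along y. Axes as nozzle_mid.
- nozzle_hole (a point): Centre of the nozzle's one button hole, 11.5 mm wide and 12.5 mm tall, through the wall of the round part, 22 mm above the mouth, 18 mm out from the axis along x. Axes as nozzle_mid.
- port_axis (a point): The extraction port, screwed to the bench: a 110 mm square dark steel plate with an upright black stub, outside diameter 32 mm, top edge bevelled 3 mm. This point is the centre of the stub's top, 90 mm above the bench; z along the stub; x square to a plate edge, away from the robot. The button points along this x give or take 0.9 rad; how far is not measured.
- port: The whole port; origin at the bench under the stub. The stub swivels stiffly in the plate (slips only above about 0.6 N m) and may have been left turned up to 0.9 rad either way. A rubber seal ring, 51 mm across, lies round its foot, top 30 mm above the bench: the nozzle's mouth rests on it, and it yields up to 3 mm (about 2.5 N per mm).
- button (a joint): Spring button in the stub's side: round steel stud 9.5 mm across, 50.5 mm above the bench, 4.5 mm proud. 0 = out, grows as pushed in (m), stop at 0.0055. The nozzle's flared mouth pushes it in as it slides down (about 7 N of push); in the plain bore it stays at 0.0025 to 0.0045; when the seated nozzle's hole comes over it, it springs out to nearly 0 and blocks further turning.
- nozzle: The slot nozzle again; origin on its axis in the plane of the mouth, axes as nozzle_mid.
- hood: Bystander: a round funnel hood of aluminium, 104 mm tall, 54 mm across below and 86 mm at its flared top, standing upright. It has no button hole and does not belong on this port. Origin at the centre of its underside.
- multimeter: Bystander: hand-held multimeter lying flat, 190 x 88 x 46 mm. Origin at the centre of its underside.
- cutters: Bystander: small flush cutters lying flat, 145 mm long, 14 mm thick. Origin at the underside, about half-way along.
- tip_cleaner: Bystander: tin of brass wool for soldering tips, 64 mm across, 48 mm tall. Origin at the centre of its underside.
- flux_bottle: Bystander: small bottle, 36 mm across, 85 mm tall, standing. Origin at the centre of its underside.
- mouse: Bystander: black computer mouse, 105 x 62 x 35 mm. Origin at the centre of its underside.
- parts_bin: Bystander: open red parts bin, 100 x 100 x 50 mm. Origin at the centre of its underside.
Mind the look-alikes: they are no part of the job. Leave any purple or red look-alike of the nozzle alone.

How it is judged:
By the outcome, as a careful person would: the job done as asked, in the order asked, and still so for the second after the job is handed in, with the robot touching nothing.
It also fails if it takes over 64 s, if anything falls off the work surface, if the arm or the gripper's body presses on something with over 40 N, if the wrist force passes 120 N, or if a joint passes its speed limit or range.

## Working session

There is one attempt and no reset: what is moved stays moved. The work goes in short steps, Python scripts to look and compute and a tool call to move; the robot and the scene stay as the last step left them, time stands still between calls to the robot, and variables do not carry over. Pictures are saved under pics/ and viewed, at most 10 in all, crops included, and the job is handed in when it is done.

Besides the shell and the picture viewer there is one more tool, called after "Request:" as name(argument=value, ...), one argument or row to a line, values as JSON. carry_out: Moves the arm, as the interface text tells. Its arguments: {"type":"object","properties":{"increments":{"type":"array","items":{"type":"array","items":{"type":"array","items":{"type":"number"}}}}},"required":["increments"]}

```bash
mkdir -p pics; ls
python3 - <<'E'
from bench import *
import cv2, numpy as np
s=state();print(s)
for n in("side","top"):
    im=read_camera(n);cv2.imwrite(f"pics/{n}0.png",im[:,:,::-1]);print(n,camera_model(n))
print(camera_model("wrist"))
E
```

```text
pics
{'clock': 0.0, 'joint_pos': array([ 1.1708273 ,  0.33391975,  0.03985667,  1.46625719, -0.01335048,
        1.34330723, -0.05850178]), 'joint_velocities': array([-0.00055037, -0.00022198,  0.0003978 , -0.00135218, -0.00197465,
       -0.00081166, -0.0003559 ]), 'effort': array([ 2.73947035e-04, -6.56362724e+01,  1.33538615e+00, -4.03806067e+01,
       -5.97895612e-02,  4.48521052e-02,  1.60838053e-04]), 'position': array([ 0.19240319, -0.62041203,  0.23866021]), 'tool_rot': array([ 9.88712575e-01,  1.49822506e-01, -1.97081527e-04, -7.89134298e-04]), 'contact_force': array([ 0.02057907, -0.37330205,  0.81527344]), 'moment': array([-0.02195987, -0.00437563,  0.03395056]), 'gripper_force': 0.0, 'opening': 0.08694482054964453}
side {'fx': 486.91490690280546, 'fy': 486.91490690280546, 'cx': 316.2037674611937, 'cy': 206.68593316676325, 'view': array([[-0.74023848, -0.67221654,  0.01311192,  0.44448885],
       [ 0.36185316, -0.38188124,  0.85042872, -0.2662178 ],
       [-0.56666505,  0.63426465,  0.52592687, -1.19281328],
       [ 0.        ,  0.        ,  0.        ,  1.        ]])}
top {'fx': 490.38993470564037, 'fy': 490.38993470564037, 'cx': 330.68738873906835, 'cy': 194.658008364046, 'view': array([[-0.01937932, -0.99967545,  0.01653583,  0.04281435],
       [ 0.99324382, -0.01735669,  0.11474087, -0.5757956 ],
       [-0.11441662,  0.01864771,  0.99325782, -1.1268522 ],
       [ 0.        ,  0.        ,  0.        ,  1.        ]])}
{'fx': 282.02249162196404, 'fy': 282.02249162196404, 'cx': 315.7806557387827, 'cy': 202.80788530423686, 'mount': array([[ 5.74133327e-04,  9.68194602e-01,  2.50197687e-01,
         6.89394658e-02],
       [ 9.99999219e-01, -8.33518476e-04,  9.30764843e-04,
         5.26287788e-04],
       [ 1.10970589e-03,  2.50196957e-01, -9.68194325e-01,
        -1.45023032e-01],
       [ 0.00000000e+00,  0.00000000e+00,  0.00000000e+00,
         1.00000000e+00]])}
```

View pics/side0.png

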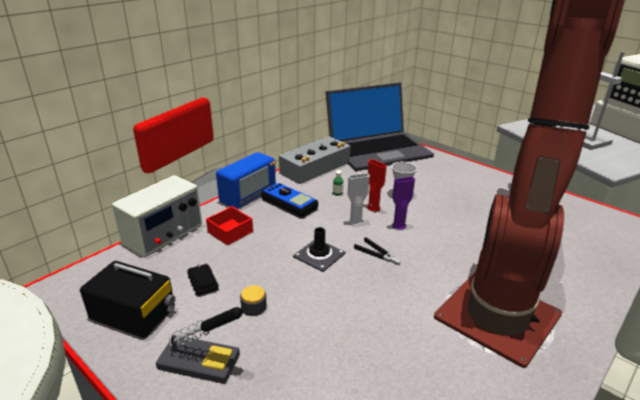

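View pics/top0.png

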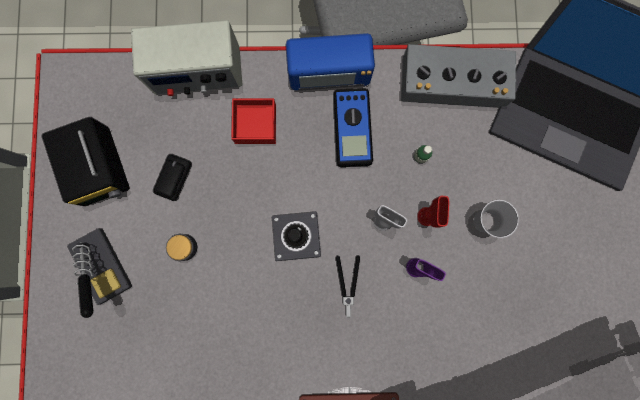

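Side view: grey nozzle at about (357,198), port stub at (320,240). Top view: grey slot mouth at (391,216), port at (296,236); red, purple and hood stand close to the nozzle. I'll zoom in on both and measure.

```bash
cat > h.py <<'E'
from bench import *
import cv2, numpy as np
from scipy.spatial.transform import Rotation as R
def cam(n,s=None):
    m=camera_model(n)
    if n!="wrist":
        V=np.linalg.inv(m["view"]);return m,V
    T=np.eye(4);T[:3,:3]=R.from_quat(s["tool_rot"]).as_matrix();T[:3,3]=s["position"]
    return m,T@m["mount"]
def ray(n,uv,z,s=None):
    m,V=cam(n,s);d=V[:3,:3]@[(uv[0]-m["cx"])/m["fx"],-(uv[1]-m["cy"])/m["fy"],-1];o=V[:3,3]
    return o+d*(z-o[2])/d[2]
def proj(n,p,s=None):
    m,V=cam(n,s);c=np.linalg.inv(V)@np.r_[p,1];return np.array([m["cx"]+m["fx"]*c[0]/-c[2],m["cy"]-m["fy"]*c[1]/-c[2]])
E
python3 - <<'E'
from h import *
t=cv2.imread("pics/top0.png");s=cv2.imread("pics/side0.png")
z=lambda im,x,y,w,h,k:cv2.resize(im[y:y+h,x:x+w],None,fx=k,fy=k,interpolation=cv2.INTER_CUBIC)
a=z(t,260,185,160,80,5)[:, :]
b=np.hstack([z(s,290,220,66,66,6),z(s,335,165,66,66,6)])
b=cv2.copyMakeBorder(b[:200*2-4],0,0,0,8,cv2.BORDER_CONSTANT)
cv2.imwrite("pics/c1.png",a);cv2.imwrite("pics/c2.png",b)
# port plate: dark mask
g=t.max(2)
m=np.zeros_like(g);m[200:275,262:330]=(g[200:275,262:330]<80)
c=max(cv2.findContours(m,cv2.RETR_EXTERNAL,cv2.CHAIN_APPROX_NONE)[0],key=cv2.contourArea)
r=cv2.minAreaRect(c);print(r);bp=cv2.boxPoints(r);print([ray("top",p,.006).round(4) for p in bp],ray("top",r[0],.006))
hs=cv2.cvtColor(t,cv2.COLOR_BGR2HSV)
print(t[200:232:2,360:412:3].max(2))
E
```

```text
((295.73370361328125, 235.95396423339844), (45.84020233154297, 46.124629974365234), 84.5596694946289)
[array([0.5321, 0.1771, 0.006 ]), array([0.5407, 0.0666, 0.006 ]), array([0.4314, 0.058 , 0.006 ]), array([0.4232, 0.1673, 0.006 ])] [0.48154981 0.11728506 0.006     ]
[[136 132 134 133 132 129 134 130 130 130 133 129 131 135 132 122 133 131]
 [138 134 128 131 136 133 129 129 129 131 133 133 128 133 130 130 131 133]
 [144 135 139 134 136 138 131 134 134 129 127 137 131 130 134 129 131 133]
 [139 137 137 138 133 135 133 146 162 140 129 129 131 135 132 128 131 131]
 [138 140 136 133 129 134 100  77  64 122 157 127 130 136 135 131 130 133]
 [139 135 137  79  87 125 186  77  65  61  86 179 134 130 131 130 133 131]
 [135 135 135  76  74  64 175  92  60  61  63  77 177 126 129 132 132 133]
 [135 134  94  76  74  65 114  81  55  88  62  64  68 191 129 134 132 136]
 [135 136  88  74  77  70  63 133  73  55  63  63  63  61 162 132 129 132]
 [135 134 134  87  63  77  62  62 113 108  60  64  64  60  62 186 128 130]
 [136 136 135 131  70  71  61  66  63 100 143  62  86  67  63  98 135 133]
 [136 140 130 132 116  64  64  79  74  62  88 158  98  65  62 149 135 134]
 [133 138 135 134 115  75  60  81  87  77  63  76 189  74  64 167 130 130]
 [134 135 134 137 116 104  67  68  78  80  65  64  71 161 194 135 131 133]
 [134 136 131 131 119 111 104  80  87  77 101 109 109 105 124 133 136 136]
 [137 132 136 135 137 132 110 106 111 110 115 113 122 127 129 133 133 133]]
```

View pics/c1.png

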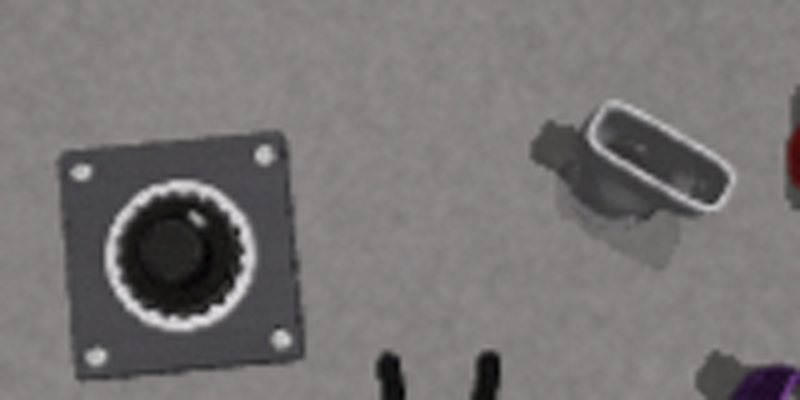

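View pics/c2.png

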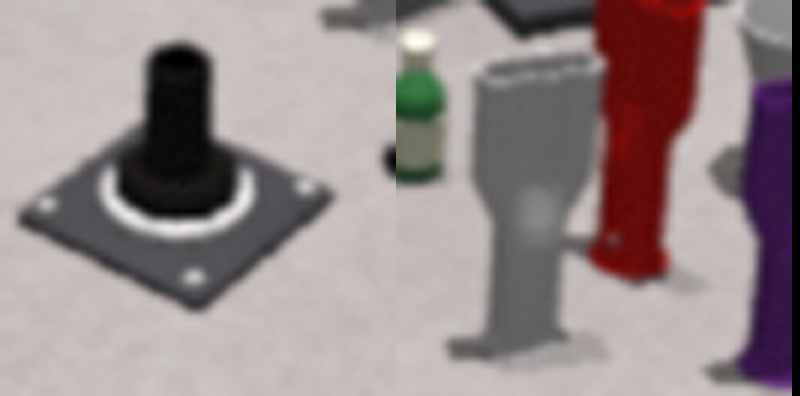

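The top crop shows the slot mouth centred at about (392,216), with its long axis running down to the right. A bright button glint sits at about (299,228) on the stub. In the side crop no hole shows on the near face, so it is probably on the far side. Next I compute positions.

Run:
```python
from h import *
t=cv2.imread("pics/top0.png");s=cv2.imread("pics/side0.png")
def big(m,x,y,w,h):
    n=np.zeros(m.shape,np.uint8);n[y:y+h,x:x+w]=m[y:y+h,x:x+w]
    return max(cv2.findContours(n,cv2.RETR_EXTERNAL,cv2.CHAIN_APPROX_NONE)[0],key=cv2.contourArea)
g=t.min(2)
c=big(((g>150)*255).astype(np.uint8),372,200,38,32)
w=np.array([ray("top",p[0],.165)[:2]*1000 for p in c],np.float32)
r=cv2.minAreaRect(w);print("slot",r,cv2.boxPoints(r).round(0).tolist())
# seal white ring at plate, z~?
c=big(((g>150)*255).astype(np.uint8),278,217,38,38)
e=cv2.fitEllipse(c);print("ring",e,[ray("top",e[0],z).round(4) for z in(.006,.02,.03)])
# button glint
sub=g[222:236,292:306];print(sub)
for p in((299.4,228),):print("btn",ray("top",p,.0505))
for n in("top","side"):print(n,"stub top at",proj(n,[.4815,.1173,.09]),"btn0",proj(n,[.5,.1173,.0505]))
for n in("side",):
  for z in(0,.165):print(proj(n,[.537,-.08,z]))
# bystanders
hs=cv2.cvtColor(t,cv2.COLOR_BGR2HSV)
m=cv2.inRange(hs,(0,150,60),(8,255,255));c=big(m,415,190,40,45)
w=np.array([ray("top",p[0],.165)[:2]*1000 for p in c]);print("red",w.min(0),w.max(0))
```

```text
slot ((514.7330322265625, -92.55609130859375), (63.61008834838867, 24.02558135986328), 58.97611618041992) [[488.0, -114.0], [509.0, -126.0], [541.0, -71.0], [521.0, -59.0]]
ring ((295.5245361328125, 235.6009063720703), (28.707050323486328, 28.887706756591797), 19.9106502532959) [array([0.4824, 0.1178, 0.006 ]), array([0.4819, 0.117 , 0.02  ]), array([0.4816, 0.1165, 0.03  ])]
[[192 193 201 202 198 198 195 190 194 183 147  87  74  76]
 [196 148 100 117 154 139 113 150 196 203 196 188 114  77]
 [ 88  70  49  56  73  67  58  72 151 124 162 198 195 130]
 [ 37  27  29  23  28  27  31  38  72  56  71 151 196 193]
 [ 26  26  21  23  21  22  19  26  30  35  47  84 189 201]
 [ 24  23  20  16  22  41 116  61  23  28  36  52  88 125]
 [ 18  16  14  17  16  51 130 153  88  29  26  25  42  70]
 [ 30  40  42  40  29  29  62 134 114  54  23  25  27  54]
 [ 34  34  36  35  37  36  31  56  59  35  23  26  18  44]
 [ 33  36  35  33  38  40  38  26  21  24  18  21  25  31]
 [ 33  36  34  35  37  36  42  31  19  20  22  25  22  23]
 [ 34  34  32  33  35  32  35  38  24  11  22  24  27  23]
 [ 38  37  36  36  34  37  35  44  26   7  19  24  23  24]
 [ 37  35  36  37  34  37  36  47  28  13  12  24  22  28]]
btn [0.49826478 0.10623287 0.0505    ]
top stub top at [293.67730843 234.80169975] btn0 [294.59119896 227.33664797]
side stub top at [319.96925495 228.51186907] btn0 [314.85148208 237.53947226]
[347.8996747  219.69425644]
[350.50318776 173.70387671]
red [ 491.4049797  -211.54050312] [ 554.40799727 -182.75906289]
```

Slot mouth measures 63.6 x 24.0 mm, which matches. Its centre is (0.515, −0.093) and its normal is at −31° or 149°. The button is at about −33°, 20 mm out from the port axis at (0.4815, 0.117). I'll move so the wrist camera sees the side where I expect the hole.

Request:
carry_out(
  increments=[
    [[60,20,20,5,0],[60,40,38,0,0],[60,42,40,0,0],[60,42,40,0,0],[60,42,40,0,0],[60,42,40,0,0],[60,42,40,0,0],[60,42,40,0,0],[60,42,40,0,0],[60,42,40,0,0],[60,42,40,0,0],[60,30,32,0,0]],
  ],
)

```text
clock: 1.6
position: [0.6619, -0.1684, 0.2439]
tool_rot: [0.989, 0.151, -0.0, -0.0]
contact_force: [0.2, -0.5, 0.7]
opening: 0.0599
gripper_force: 0.0
```

Request:
carry_out(
  increments=[
    [[60,0,0,0,0],[60,0,0,0,0],[60,0,0,0,0]],
  ],
)

```text
clock: 1.98
position: [0.6598, -0.1726, 0.2446]
tool_rot: [0.989, 0.149, -0.0, 0.0]
contact_force: [0.2, 0.1, 0.4]
opening: 0.0602
gripper_force: 0.0
```

Run:
```python
from h import *
s=state();im=read_camera("wrist")[:,:,::-1];cv2.imwrite("pics/w1.png",im)
print(s["clock"],s["position"],s["tool_rot"],s["contact_force"],proj("wrist",[.515,-.093,.165],s),proj("wrist",[.515+.016,-.093-.009,.022],s))
```

```text
1.975 [ 0.65977816 -0.17256403  0.24455517] [ 9.88881344e-01  1.48706077e-01 -2.50046827e-04  3.56200170e-04] [0.21357281 0.09600238 0.35194748] [188.37715534 333.07661132] [241.05136822 254.88411674]
```

View pics/w1.png

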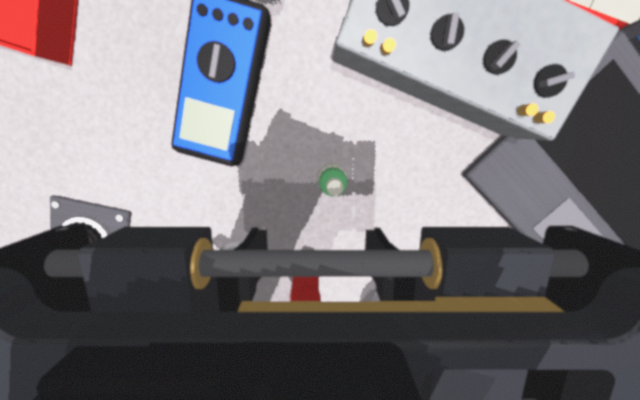

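The gripper hides the near side, where the nozzle is; the port shows at (85,225). I'll turn the wrist so the camera faces the nozzle from the same spot.

Request:
carry_out(
  increments=[
    [[60,0,0,0,10.5],[60,0,0,0,10.5],[60,0,0,0,10.5],[60,0,0,0,10.5],[60,0,0,0,10.5],[60,0,0,0,10.5],[60,0,0,0,10.5],[60,0,0,0,10.5],[60,0,0,0,10.5],[60,0,0,0,10.5],[60,0,0,0,10.5],[60,0,0,0,10.5]],
  ],
)

```text
clock: 3.52
position: [0.66, -0.1721, 0.2448]
tool_rot: [0.313, 0.95, -0.0, 0.0]
contact_force: [0.6, 0.6, -0.6]
opening: 0.0599
gripper_force: 0.0
```

Request:
carry_out(
  increments=[
    [[60,0,0,0,0],[60,0,0,0,0]],
  ],
)

```text
clock: 3.78
position: [0.6603, -0.1714, 0.2447]
tool_rot: [0.318, 0.948, -0.0, 0.0]
contact_force: [0.2, 0.1, -0.0]
opening: 0.0603
gripper_force: 0.0
```

Run:
```python
from h import *
s=state();im=read_camera("wrist")[:,:,::-1];cv2.imwrite("pics/w2.png",im)
print(s["clock"],s["position"],s["tool_rot"],s["joint_pos"],proj("wrist",[.515,-.093,.165],s),proj("wrist",[.515+.016,-.093-.009,.022],s),proj("wrist",[.482,.117,.09],s))
```

```text
3.775 [ 0.66030354 -0.17143513  0.24465544] [ 3.17763813e-01  9.48169889e-01 -1.31922896e-04  5.58819096e-05] [ 0.64984843  0.47808613 -0.66675102  1.33857705  0.2920899   1.42272631
  0.9197023 ] [278.73838782 -14.36980627] [296.48207392  62.78337707] [ 466.99476698 -187.49100141]
```

View pics/w2.png

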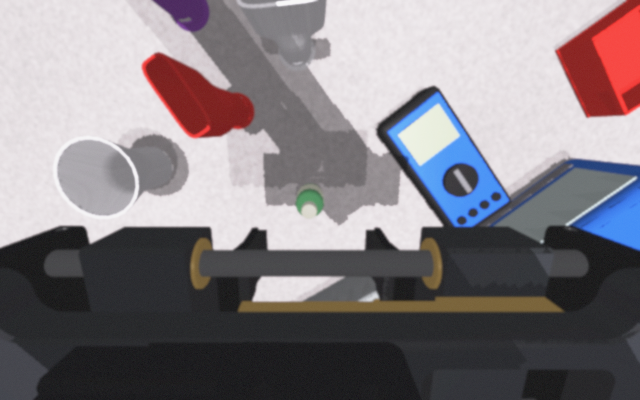

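The nozzle is at the top, around (285,30), with its mouth near (295,60). I'll zoom in there.

Run:
```python
from h import *
im=cv2.imread("pics/w2.png")[0:75,235:335]
im=cv2.convertScaleAbs(im,alpha=1.5)
cv2.imwrite("pics/w2c.png",cv2.resize(im,None,fx=8,fy=8,interpolation=cv2.INTER_CUBIC))
```

```text
(no output)
```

View pics/w2c.png

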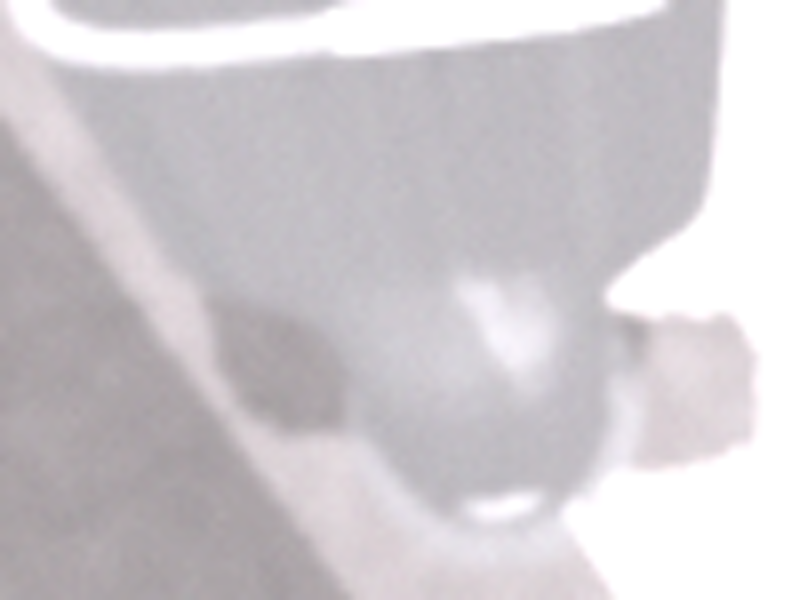

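Run:
```python
from h import *
s=dict(position=np.array([.66030354,-.17143513,.24465544]),tool_rot=np.array([.317763813,.948169889,-.000131922896,.0000558819]))
n=np.array([np.cos(np.radians(-31)),np.sin(np.radians(-31))]);c=np.array([.5147,-.0926])
for r,z in((.023,0),(.021,.004),(.019,.007),(.019,.016),(.019,.022),(.019,.028)):
    print(r,z,((proj("wrist",[*(c+n*r),z],s)-[235,0])*8).round())
d=-n
im=cv2.imread("pics/side0.png")
for p in([*(c+d*.019),.022],[*(c+d*.023),0],[*(c+d*.019),.05]): 
    q=proj("side",p);print(q)
q=proj("side",[*(c+d*.019),.022]).round().astype(int);print(im[q[1]-12:q[1]+10,q[0]-9:q[0]+10].max(2))
```

```text
0.023 0 [502. 563.]
0.021 0.004 [499. 544.]
0.019 0.007 [496. 526.]
0.019 0.016 [492. 513.]
0.019 0.022 [490. 504.]
0.019 0.028 [487. 494.]
[358.4342444  218.09624491]
[358.47992749 224.65707082]
[358.967484   210.48614258]
[[192 167 112  92  98 100 102 105 104 105 106 104 103 104 113 112 102 102
  104]
 [190 165 110  91  97  98 101 100 102 101 100  98 102 123 154 156 130 117
  113]
 [189 164 110  92  96 100 100 100 102 101 101  99 105 135 174 185 176 159
  132]
 [186 155 107  91  97  99 100 100 101 100  99  99 107 142 185 195 193 185
  163]
 [182 152 105  94  96  98 101 101 100 100  99  97 106 144 186 195 196 195
  186]
 [184 152 105  93  97  99 100 101 101  99  98  97 108 144 186 196 196 195
  192]
 [185 147 103  93  97  99  99 101 100 100 100  97 111 151 188 196 195 194
  195]
 [181 142 102  92  96  99 100 100 100 100 100  98 114 152 188 196 194 193
  196]
 [177 136  99  94  96  97  98 101  99 100  98  98 112 151 187 195 193 194
  197]
 [178 135  99  93  96  98  99 100 100  99  98 100 114 153 188 195 193 194
  195]
 [179 134  96  94  96  98  99  98  99  98  99 101 118 159 189 193 
[... 206 characters left out ...]
  98  99  98  98  98 111 146 181 193 193 191
  190]
 [136 107  96  97  96  98  98 100  97  98  98  99  98 112 145 172 176 174
  179]
 [113 103 102  97  97  98  99  99  96 100 102 108 111 110 130 159 167 166
  168]
 [ 99  98  99  99  98  99 100 102 106 116 127 140 146 147 154 164 167 165
  166]
 [ 89  91  99 106 106 111 120 126 136 150 159 158 161 162 164 168 166 166
  166]
 [105 105 120 129 131 147 155 159 159 164 165 162 163 162 163 166 168 171
  170]
 [164 156 158 157 152 162 170 170 165 167 166 167 170 168 170 172 177 185
  186]
 [193 190 186 175 170 173 175 173 173 175 184 187 189 189 187 189 192 194
  195]
 [199 199 198 191 190 189 192 190 188 191 194 196 196 195 195 195 196 196
  197]]
```

The bright blob falls exactly where the hole should project, and the opposite face is uniform. So the hole points to −31° and the button to about −33°. Now I go above the nozzle.

Request:
carry_out(
  increments=[
    [[60,-18,10,0,-10.5],[60,-18,10,0,-10.5],[60,-18,10,0,-10.5],[60,-18,10,0,-10.5],[60,-18,10,0,-10.5],[60,-18,10,0,-10.5],[60,-19,10,0,-10.5],[60,-18.5,9,0,-10.5],[60,0,0,0,0],[60,0,0,0,0]],
  ],
)

```text
clock: 5.08
position: [0.5156, -0.0922, 0.2448]
tool_rot: [0.869, 0.495, 0.0, 0.0]
contact_force: [0.5, -1.2, 0.3]
opening: 0.0601
gripper_force: 0.0
```

Run:
```python
from h import *
s=state();print(s["position"],R.from_quat(s["tool_rot"]).as_matrix()[:2,0],s["joint_pos"],s["moment"],s["contact_force"])
x=R.from_quat(s["tool_rot"]).as_matrix()[:2,0];print(np.degrees(np.arctan2(x[1],x[0])))
```

```text
[ 0.51560054 -0.09219105  0.24482225] [0.50943998 0.86050618] [ 0.59180855  0.1089877  -0.53397015  1.73948161  0.05767224  1.30784129
 -0.48905561] [-0.02496246 -0.06572672 -0.05051743] [ 0.4885884  -1.19111582  0.28946143]
59.373465264298034
```

Well placed. I descend to TCP z = 0.136 and close.

Request:
carry_out(
  increments=[
    [[60,-1,-0.5,-15,0],[60,0,0,-25,0],[60,0,0,-25,0],[60,0,0,-20,0],[60,0,0,-14,0],[60,0,0,-10,0],[60,0,0,0,0],[40,0,0,0,0],[30,0,0,0,0],[26,0,0,0,0],[18,0,0,0,0],[18,0,0,0,0]],
  ],
)

```text
clock: 6.58
position: [0.5142, -0.0923, 0.1357]
tool_rot: [0.869, 0.494, 0.0, 0.0]
contact_force: [-0.4, -0.1, 1.5]
opening: 0.0238
gripper_force: 30.0
```

Request:
carry_out(
  increments=[
    [[18,0,0,0,0],[18,0,0,0,0],[18,0,0,0,0]],
  ],
)

```text
clock: 6.95
position: [0.5141, -0.0923, 0.1357]
tool_rot: [0.869, 0.494, 0.0, 0.0]
contact_force: [-1.0, -0.4, 2.4]
opening: 0.0238
gripper_force: 30.0
```

Gripped at 23.8 mm. Lifting, carrying over the port, and turning +25° so the nozzle seats off the button.

Request:
carry_out(
  increments=[
    [[18,0,0,10,0],[18,0,0,25,0],[18,0,0,35,0],[18,0,0,30,0],[18,0,0,12,0],[18,-4,25,0,4],[18,-6,40,0,5],[18,-7,45,0,5],[18,-7,45,0,5],[18,-5,35,0,4],[18,-3.4,19.5,0,2],[18,0,0,0,0]],
  ],
)

```text
clock: 8.45
position: [0.481, 0.1185, 0.247]
tool_rot: [0.741, 0.672, -0.0, -0.0]
contact_force: [-0.3, -0.7, -1.3]
opening: 0.0234
gripper_force: 30.0
```

Request:
carry_out(
  increments=[
    [[18,0,0,0,0],[18,0,0,0,0],[18,0,0,0,0]],
  ],
)

```text
clock: 8.82
position: [0.4818, 0.1163, 0.2474]
tool_rot: [0.742, 0.67, -0.0, -0.0]
contact_force: [-0.7, 1.6, -1.8]
opening: 0.0241
gripper_force: 30.0
```

Run:
```python
from h import *
s=state();print(s["clock"],s["position"],s["tool_rot"],s["joint_pos"],s["moment"],s["contact_force"])
im=read_camera("side")[:,:,::-1];im2=cv2.resize(im[140:280,260:400],None,fx=4,fy=4,interpolation=cv2.INTER_CUBIC)
cv2.imwrite("pics/s2.png",im2)
for p in([.4817,.1172,.09],[s["position"][0],s["position"][1],s["position"][2]-.136]):print((proj("side",p)-[260,140])*4)
```

```text
8.825 [0.48184731 0.11632344 0.24744525] [ 7.42359407e-01  6.70001864e-01 -1.01828550e-04 -5.63708346e-05] [ 0.3929548   0.06094775 -0.73818853  1.78740561  0.0424141   1.30953541
 -0.45765357] [-0.02560356 -0.06478733 -0.00042797] [-0.67369216  1.62585095 -1.76762172]
[239.75791916 353.87579153]
[240.98921278 327.36631968]
```

View pics/s2.png

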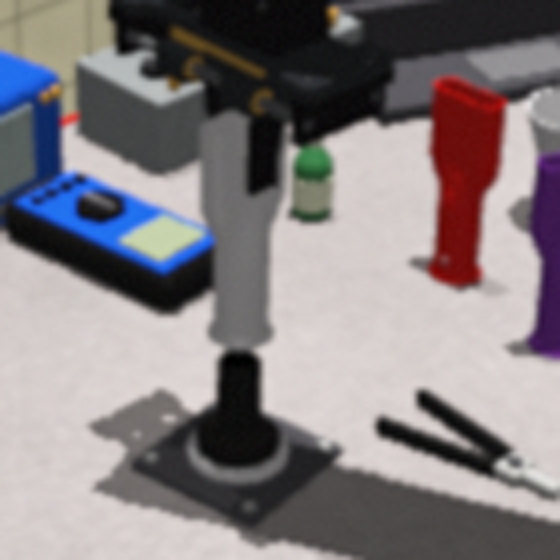

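The side view shows the nozzle's mouth, near (241,340), directly above the stub top at (239,355). Descending gently.

Request:
carry_out(
  increments=[
    [[18,0,0,0,0],[18,0,0,-5,0],[18,0,0,-6,0],[18,0,0,-6,0],[18,0,0,-5,0],[18,0,0,-4,0],[18,0,0,-4,0],[18,0,0,0,0]],
  ],
)

```text
clock: 9.88
position: [0.4815, 0.1172, 0.2173]
tool_rot: [0.742, 0.671, -0.0, -0.0]
contact_force: [0.2, 0.4, -1.6]
opening: 0.024
gripper_force: 30.0
```

Request:
carry_out(
  increments=[
    [[18,0,0,-4,0],[18,0,0,-4,0],[18,0,0,-4,0],[18,0,0,-4,0],[18,0,0,-3,0],[18,0,0,0,0]],
  ],
)

```text
clock: 10.62
position: [0.4815, 0.1172, 0.1983]
tool_rot: [0.742, 0.671, -0.0, -0.0]
contact_force: [1.0, -0.3, -1.4]
opening: 0.0239
gripper_force: 30.0
```

Request:
carry_out(
  increments=[
    [[18,0,0,-3,0],[18,0,0,-2,0],[18,0,0,-2,0],[18,0,0,-2,0],[18,0,0,0,0]],
  ],
)

```text
clock: 11.25
position: [0.4817, 0.1172, 0.1894]
tool_rot: [0.742, 0.671, -0.0, -0.0]
contact_force: [-0.3, 0.2, -1.2]
opening: 0.0238
gripper_force: 30.0
```

Request:
carry_out(
  increments=[
    [[18,0,0,-2,0],[18,0,0,-2,0],[18,0,0,-2,0],[18,0,0,-2,0],[18,0,0,0,0]],
  ],
)

```text
clock: 11.88
position: [0.482, 0.117, 0.1814]
tool_rot: [0.742, 0.671, 0.0, 0.0]
contact_force: [4.5, -2.1, -1.6]
opening: 0.0236
gripper_force: 30.0
```

Request:
carry_out(
  increments=[
    [[18,0,0,-2,0],[18,0,0,-2,0],[18,0,0,-2,0],[18,0,0,-2,0],[18,0,0,-2,0],[18,0,0,0,0]],
  ],
)

```text
clock: 12.62
position: [0.4816, 0.1172, 0.1712]
tool_rot: [0.742, 0.671, -0.0, -0.0]
contact_force: [5.5, -1.7, -2.8]
opening: 0.024
gripper_force: 30.0
```

Request:
carry_out(
  increments=[
    [[18,0,0,-2,0],[18,0,0,-2,0],[18,0,0,-1,0],[18,0,0,0,0]],
  ],
)

```text
clock: 13.12
position: [0.4815, 0.1171, 0.1663]
tool_rot: [0.742, 0.671, -0.0, -0.0]
contact_force: [4.7, -2.9, -1.6]
opening: 0.0237
gripper_force: 30.0
```

Request:
carry_out(
  increments=[
    [[18,0,0,-1,0],[18,0,0,0,0],[18,0,0,0,0]],
  ],
)

```text
clock: 13.5
position: [0.4816, 0.117, 0.1654]
tool_rot: [0.742, 0.671, -0.0, -0.0]
contact_force: [4.2, -2.5, -1.3]
opening: 0.0236
gripper_force: 30.0
```

Request:
carry_out(
  increments=[
    [[18,0,0,-1,0],[18,0,0,0,0],[18,0,0,0,0]],
  ],
)

```text
clock: 13.88
position: [0.4816, 0.1171, 0.1645]
tool_rot: [0.742, 0.671, -0.0, -0.0]
contact_force: [3.1, -3.2, 1.7]
opening: 0.0238
gripper_force: 30.0
```

Request:
carry_out(
  increments=[
    [[18,0,0,-0.7,0],[18,0,0,0,0],[18,0,0,0,0],[18,0,0,0,0]],
  ],
)

```text
clock: 14.38
position: [0.4817, 0.1171, 0.1639]
tool_rot: [0.742, 0.671, -0.0, 0.0]
contact_force: [2.8, -4.0, 3.6]
opening: 0.0236
gripper_force: 30.0
```

Run:
```python
from h import *
s=state();x=R.from_quat(s["tool_rot"]).as_matrix()[:2,0];print(s["clock"],s["position"],np.degrees(np.arctan2(x[1],x[0])),s["moment"],s["contact_force"],s["joint_pos"][6])
```

```text
14.375 [0.48165497 0.11714672 0.16390157] 84.23023714626335 [-1.3647914  -0.78037306 -0.00263611] [ 2.8495349  -3.95995331  3.62173113] -0.5109041080416221
```

Seated: the seal force is about 5 N, so it is compressed about 2 mm. Now I feel for the button, turning in the negative direction.

Request:
carry_out(
  increments=[
    [[18,0,0,0,-2],[18,0,0,0,-2],[18,0,0,0,-2],[18,0,0,0,-2],[18,0,0,0,-2],[18,0,0,0,-2],[18,0,0,0,-2],[18,0,0,0,-2],[18,0,0,0,0]],
  ],
)

```text
clock: 15.5
position: [0.4817, 0.1172, 0.1639]
tool_rot: [0.828, 0.561, 0.0, -0.0]
contact_force: [4.2, -1.8, 4.3]
opening: 0.0243
gripper_force: 30.0
```

```bash
cat > st.py <<'E'
from h import *
s=state();x=R.from_quat(s["tool_rot"]).as_matrix()[:2,0];print(s["clock"],s["position"].round(4),np.degrees(np.arctan2(x[1],x[0])).round(2),s["moment"].round(3),s["contact_force"].round(1),s["effort"][6].round(3))
E
python3 st.py
```

```text
15.5 [0.4817 0.1172 0.1639] 68.19 [-0.763 -1.446 -0.048] [ 4.2 -1.8  4.3] -0.323
```

Request:
carry_out(
  increments=[
    [[18,0,0,0,-1],[18,0,0,0,-1],[18,0,0,0,-1],[18,0,0,0,0]],
  ],
)

```text
clock: 16.0
position: [0.4812, 0.1172, 0.1637]
tool_rot: [0.842, 0.539, -0.0, -0.0]
contact_force: [2.1, -2.0, 4.5]
opening: 0.024
gripper_force: 30.0
```

```bash
python3 st.py
```

```text
16.0 [0.4812 0.1172 0.1637] 65.21 [-0.789 -0.92  -0.112] [ 2.1 -2.   4.5] -0.123
```

Request:
carry_out(
  increments=[
    [[18,0,0,0,-1],[18,0,0,0,-1],[18,0,0,0,0]],
  ],
)

```text
clock: 16.38
position: [0.4811, 0.1174, 0.1636]
tool_rot: [0.852, 0.524, -0.001, -0.0]
contact_force: [-0.9, -1.1, 3.6]
opening: 0.0237
gripper_force: 30.0
```

```bash
python3 st.py
```

```text
16.375 [0.4811 0.1174 0.1636] 63.22 [-0.46   0.117 -0.003] [-0.9 -1.1  3.6] -0.179
```

The lateral push from the button has vanished (moment 1.4 → 0.1 N m). I hold still and re-read.

Request:
carry_out(
  increments=[
    [[18,0,0,0,0],[18,0,0,0,0],[18,0,0,0,0]],
  ],
)

```text
clock: 16.75
position: [0.4812, 0.1174, 0.1636]
tool_rot: [0.852, 0.524, -0.0, -0.0]
contact_force: [-1.4, -0.4, 3.8]
opening: 0.0238
gripper_force: 30.0
```

```bash
python3 st.py
```

```text
16.75 [0.4812 0.1174 0.1636] 63.24 [-0.14   0.746 -0.038] [-1.4 -0.4  3.8] 0.026
```

The lateral load has gone and stays gone. I'll let go, retreat upward, then look at the hole from close by before handing in.

Request:
carry_out(
  increments=[
    [[30,0,0,0,0],[45,0,0,0,0],[60,0,0,0,0],[60,0,0,0,0],[60,0,0,0,0],[60,0,0,5,0],[60,0,0,15,0],[60,0,0,20,0],[60,0,0,20,0],[60,0,0,15,0],[60,0,0,10,0],[60,0,0,0,0]],
  ],
)

```text
clock: 18.25
position: [0.4819, 0.1173, 0.2495]
tool_rot: [0.852, 0.524, 0.0, 0.0]
contact_force: [0.4, 0.5, -0.3]
opening: 0.0601
gripper_force: 0.0
```

Request:
carry_out(
  increments=[
    [[60,20,-10,0,9],[60,20,-10,0,10],[60,20,-10,0,10],[60,20,-10,0,10],[60,20,-10,0,10],[60,20,-10,0,10],[60,20,-10,0,10],[60,20,-10,0,10],[60,0,0,-25,10],[60,0,0,-40,0],[60,0,0,-30,0],[60,0,0,0,0]],
  ],
)

```text
clock: 19.75
position: [0.6398, 0.0368, 0.1507]
tool_rot: [0.24, 0.971, -0.001, -0.003]
contact_force: [-0.0, 0.5, 0.3]
opening: 0.0601
gripper_force: 0.0
```

Run:
```python
from h import *
s=state();im=read_camera("wrist")[:,:,::-1]
a=np.radians(-27);q=proj("wrist",[.4815+.019*np.cos(a),.1172+.019*np.sin(a),.0505],s)
print(s["clock"],s["position"],q);cv2.imwrite("pics/w3f.png",im)
u=int(q[0]);v=int(q[1]);y=max(0,v-50);cr=im[y:y+100,max(0,u-65):u+65]
cv2.imwrite("pics/w3.png",cv2.resize(cv2.convertScaleAbs(cr,alpha=1.3),None,fx=6,fy=6,interpolation=cv2.INTER_CUBIC))
print(max(0,u-65),y)
```

```text
19.75 [0.63982005 0.03676498 0.15073837] [312.62458397   7.28477578]
247 0
```

View pics/w3.png

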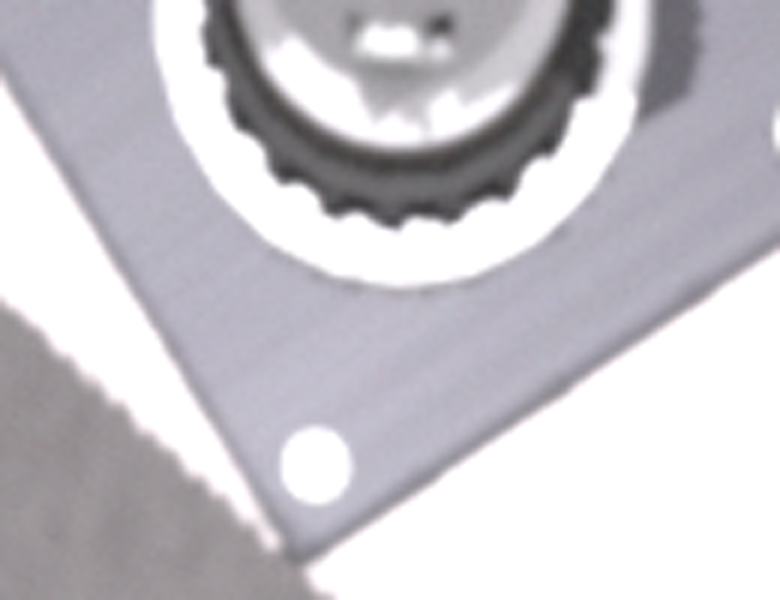

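The hole is at about (405,35) in the crop, with a bright stud in it and dark gaps on both sides. I'll back off a little for one clearer look.

Request:
carry_out(
  increments=[
    [[60,15,-7,0,0],[60,15,-8,0,0],[60,0,0,0,0],[60,0,0,0,0],[60,0,0,0,0]],
  ],
)

```text
clock: 20.42
position: [0.6713, 0.0228, 0.1544]
tool_rot: [0.24, 0.971, 0.0, 0.0]
contact_force: [0.4, 1.1, -0.3]
opening: 0.0601
gripper_force: 0.0
```

Request:
carry_out(
  increments=[
    [[60,-24,12,20,0],[60,-24,12,30,0],[60,-6,4,30,0],[60,0,0,0,0],[60,0,0,0,0]],
  ],
)

```text
clock: 21.05
position: [0.6174, 0.05, 0.2335]
tool_rot: [0.24, 0.971, -0.0, -0.0]
contact_force: [-1.0, -0.5, -1.7]
opening: 0.06
gripper_force: 0.0
```

Run:
```python
from h import *
s=state();im=read_camera("wrist")[:,:,::-1]
a=np.radians(-27);q=proj("wrist",[.4815+.019*np.cos(a),.1172+.019*np.sin(a),.0505],s)
print(s["clock"],s["position"],q,s["contact_force"])
u=int(q[0]);v=int(q[1]);y=max(0,v-22);cr=im[y:y+44,u-30:u+30]
cv2.imwrite("pics/w4.png",cv2.resize(cr,None,fx=12,fy=12,interpolation=cv2.INTER_CUBIC))
```

```text
21.05 [0.61739921 0.04995881 0.23346716] [312.12557594  66.87635426] [-0.95567704 -0.54150365 -1.65807565]
```

View pics/w4.png

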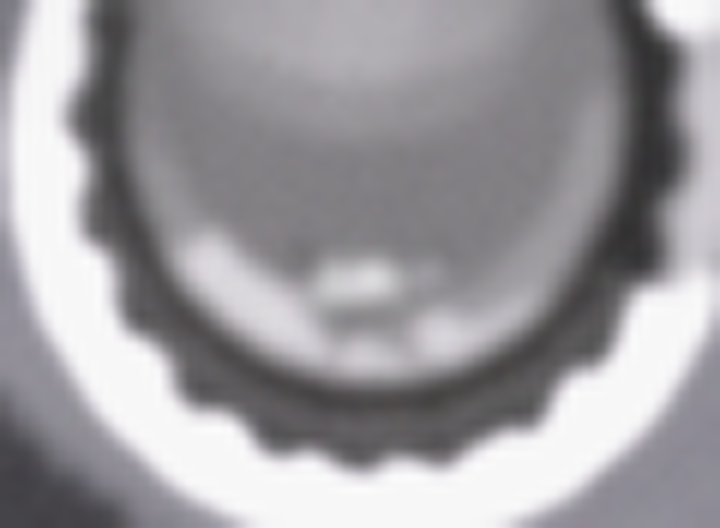

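The stud stands proud of the nozzle wall at about (360,280), casting a shadow on the flare below. The mouth rests on the seal and the arm is clear of everything.

```bash
python3 -c "
from bench import *
print(sign_off())"
```

```text
the job is handed in; nothing more can be done
None
```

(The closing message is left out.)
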